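Click the board carrier into place under the inspection camera

TASK

Slide the black carrier with the green board, nose first, from the apron into the rails of the inspection station and push it in under the camera bridge until the sprung side ball clicks into its notch, and stop there, so that the carrier is held at that place and not pushed on past it. The bridge with the ball is clamped at a different place along the rails each time, so feel for the click; leave the carrier with the purple board and everything else on the bench where they are.

Things in the scene. Friction and masses are not known exactly. Their poses are not given: they have to be found in the camera images.
- carrier_mid (a point): Carrier to be loaded: flat black tray, 130 long (x, to the nose), 46 wide (y), 18 high (z), about 200 g, with a green board let into its top (parts up to 20 mm high). This is its centre, 9 mm above its underside. The nose corners are rounded. It can be gripped across its width and fits the rails nose first, notch to the left (+y).
- nose (a point): Middle of the carrier's nose end face, 65 mm ahead of its centre, 9 mm above its underside.
- tail (a point): Middle of the carrier's flat tail end face, 65 mm behind its centre, 9 mm above its underside: where to push it with shut fingertips, since hands do not pass under the dark blue camera bridge. The bridge stands 25 mm beyond the ball, 18 mm thick, 92 wide, its bar 40 mm above the slideway floor, the camera up to 114 mm.
- notch (a point): Middle of the mouth of the rounded notch in the carrier's left (+y) side, 45 mm behind the nose face, full height, 3 mm deep, 12 mm wide narrowing to 6: the ball drops into it.
- mouth (a point): Inspection station (fixed, grey base plate): middle of the slideway floor where its two guide rails begin, 10 mm above the bench. x into the rails, away from the robot, z up. The rails are 48 mm apart inside, 17 mm high, 138 mm long; 18 mm long flares before them widen the mouth to 60 mm. The carrier slides on the floor, its centre 9 mm above it.
- apron (a point): Middle of the open apron, a flat floor 104 mm wide and level with the slideway, 70 mm before the mouth; it reaches 120 mm before the mouth. Here the carrier is laid down, its nose between the rails, with room for fingers on both sides. Held with its nose 25 mm past the mouth it is still short of the ball.
- ball (a joint): Sprung steel ball, 10 mm wide, in the left (+y) rail, in m pushed outwards: 0 = free, near 0.0035 while the carrier's flat side runs along it, about 0.001 when clicked into the notch. It is met 35 to 75 mm past the mouth (varies with the bridge). Push needed, slowly: 8 to 14 N to wedge the nose past it, 2.5 to 6 N along the flat, about 0 over 5 mm as it clicks in, 8 to 14 N to force it out again.
- carrier_done_mid (a point): Centre of a second carrier of the same shape and size with a purple board, already inspected. Leave alone. x to its nose.
- fan_mid (a point): Centre of a black 80 x 80 x 25 mm fan with white blades lying flat. Leave alone.
- board_mid (a point): Middle of the top of a dark red circuit board 120 x 170 mm standing on 12 mm pillars, parts up to 26 mm high. Leave alone.
- multimeter_mid (a point): Centre of an orange multimeter 156 x 80 x 38 mm lying on its back. Leave alone.
- heatsink_mid (a point): Centre of an aluminium heat sink 40 x 40 x 18 mm. Leave alone.
- tray_mid (a point): Centre of a blue divided parts tray 100 x 140 x 30 mm. Leave alone.
- screwdriver_grip (a point): Middle of the handle of a screwdriver lying on the bench. Leave alone.
Not all that is in view belongs to the job. Leave any orange look-alike of the part that bears carrier_mid alone.

How it is judged:
By the outcome, as a careful person would: the job done as asked, in the order asked, and still so for the second after the job is handed in, with the robot touching nothing.
It also fails if it takes over 67 s, if anything falls off the work surface, if the arm or the gripper's body presses on something with over 40 N, if the wrist force passes 120 N, or if a joint passes its speed limit or range.

ROBOT

A 6-joint arm with a two-finger parallel gripper is mounted at the origin on the work surface. World frame = base frame: x ahead of the robot, y to its left, z up, the work surface at z = 0. Lengths are in m, angles in rad, forces in N, time in s.
With the tool pointing down it reaches from about 0.25 to 0.775 m from the base axis. Payload 4 kg.
Tool frame: the origin (TCP) lies midway between the tips of the shut fingers; the grasp point (between the pads) lies 19 mm behind it; z points along the fingers, y is the line along which they close (so a half turn about z gives the same grasp; the last joint's range is limited). The gripper opens to 94 mm and grips with 3 to 60 N. Pads are 16 mm wide; open, the fingers measure 119 mm over their backs; the gripper's body (75 mm by 177 mm) begins 78 mm behind the grasp point.
Start: joints at [-1.294, 0.087, 1.371, -0, 1.684, -0.103], TCP at [0.204, -0.511, 0.206] pointing down, gripper open.
Joint ranges: [-3.1, 3.1], [-0.76, 2.03], [0.27, 2.55], [-1.08, 4.22], [0.17, 2.65], [-2.57, 2.57]. Speed limits (rad/s): [2.79, 2.79, 3.14, 3.14, 3.14, 3.14].

INTERFACE

Orientations are given as [roll, pitch, yaw] about the fixed x, y, z axes, in that order (R = Rz(yaw) Ry(pitch) Rx(roll)).
In Python, from bench import get_obs, snapshot, close_job gives the robot as it stands. The module is installed in compiled form; this text tells all that it offers.
- The arm moves only by the tool drive_tool, never from a script. Its argument "commands" is a list of rows, each a list of 6 numbers: the shift along the tool's x, y, z in units of 0.04 m (1.0 is 0.04 m), then the turn, a rotation vector about the tool's x, y, z in units of 0.1 rad (1.0 is 0.1 rad). In form: [[dx, dy, dz, wx, wy, wz], ...]. A call has 1 to 20 rows; each row shifts and turns the commanded pose from where the row before left it, along the tool's axes as they then stand; what a row does not reach is not made up. A row lasts 1/8 s, in which the tool goes at most 62.5 mm and 10.7 degrees, less where a joint would pass 70% of its speed; a pose out of reach is approached as far as the arm can. A call with a number of a shift or a turn outside -1 to 1 is refused whole. A call with a gripper value outside its range is refused whole. "gripper" is the closure, from 0 (fully open) to 1 (shut), set as the call begins (left out, the last holds). The fingers move at their own pace and stop on an object; the grip force is fixed at half the most. Time passes only in rows, so rows that do not move let the fingers close. It gives the time, the measured TCP pose, the force, the opening and the grip force at its end, in the units of the state.
- get_obs(): the state, without advancing time (a new reading comes with each control period).
- snapshot(name): name is "side" or "top" or "wrist"; returns a dict with "image" (400x640x3 uint8, blue, green, red), "range_z" (400x640 float32, m along the optical axis (not along the pixel's ray), 0 where there is no reading), "fx", "fy", "cx", "cy" (pixels), "k1" (the pictures are not rectified: a ray, as slopes to the right and down, at radius r is drawn at 1 + k1 r^2 times it, then the intrinsics apply), "rvec" (rotation vector, rad) and "tvec" (3), from world to camera coordinates, as OpenCV has them. Camera axes: x right, y down, z forward; pixel columns grow to the right and rows downward; lengths in m; the calibration is good to about 2 mm. A picture is of the moment at which its call begins.
- close_job(): hands the job in; it is judged then, once.
The state is a dict: "time": time; "joint_positions": joint angles; "qvel": joint speeds; "joint_torque": joint torques, N m; "tool_pos": TCP position; "ee_rot": TCP orientation; "wrist_force": force on the tool from outside, world axes, zero at the start; "wrist_torque": the same for the moment, N m; "width": finger opening in m; "finger_force": force on a finger pad.
Only numpy, scipy, OpenCV 4.12 (cv2) and the standard library are available. Lean on these libraries where they do the work, as an engineer would, in place of code of your own. Each camera call takes 0.05 s, during which the arm holds its last target. There are 200 camera calls.

## Working session

There is one attempt and no reset: what is moved stays moved. The work goes in short steps, Python scripts to look and compute and a tool call to move; the robot and the scene stay as the last step left them, time stands still between calls to the robot, and variables do not carry over. Pictures are saved under pics/ and viewed, at most 10 in all, crops included, and the job is handed in when it is done.

Besides the shell and the picture viewer there is one more tool, called after "Request:" by a JSON object that holds its "name" and its "arguments". drive_tool: Moves the arm, as the interface text tells. Its arguments: {"type":"object","properties":{"commands":{"type":"array"},"gripper":{"type":"number"}},"required":["commands"]}

```bash
mkdir -p pics
cat > h.py <<'E'
import numpy as np, cv2
from bench import get_obs, snapshot, close_job
def snap(n):
    s=snapshot(n); np.savez(f'{n}.npz',**s); return s
def load(n): return dict(np.load(f'{n}.npz'))
def ray(s,px):
    K=np.array([[s['fx'],0,s['cx']],[0,s['fy'],s['cy']],[0,0,1]],float)
    p=np.atleast_2d(np.array(px,float))
    d=np.c_[(p[:,0]-s['cx'])/s['fx'],(p[:,1]-s['cy'])/s['fy']]; u=d.copy()
    for _ in range(20): u=d/(1+s['k1']*(u**2).sum(1,keepdims=True))
    R=cv2.Rodrigues(np.array(s['rvec'],float))[0]; t=np.array(s['tvec'],float).ravel()
    return -R.T@t, np.c_[u,np.ones(len(u))]@R   # origin, dirs (scaled so range_z multiplies)
def plane(s,px,z):
    o,d=ray(s,px); return o+d*((z-o[2])/d[:,2:3])
def depth(s,px):
    o,d=ray(s,px); p=np.atleast_2d(np.array(px)).astype(int)
    return o+d*s['range_z'][p[:,1],p[:,0]][:,None]
def cloud(s):
    v,u=np.mgrid[0:400,0:640]; return depth(s,np.c_[u.ravel(),v.ravel()]).reshape(400,640,3)
E
python3 - <<'E'
from h import *
for n in('top','side'):
    s=snap(n); cv2.imwrite(f'pics/{n}0.png',s['image']); print(n,ray(s,[[320,200]]),s['k1'],s['fx'])
E
```

```text
top (array([ 0.3873373 , -0.08286365,  1.05596608]), array([[ 0.18029971,  0.00403128, -0.98361933]])) 0.010664981118602703 384.4092476002663
side (array([0.21037261, 0.73793342, 0.87710823]), array([[ 0.30596269, -0.66465823, -0.68164123]])) -0.05408315930452965 473.4143663197085
```

View pics/top0.png

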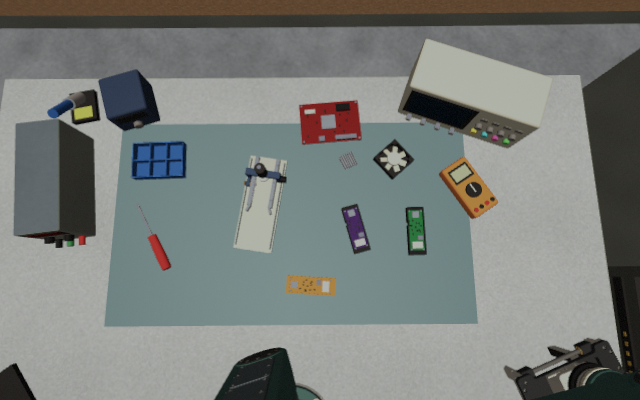

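View pics/side0.png

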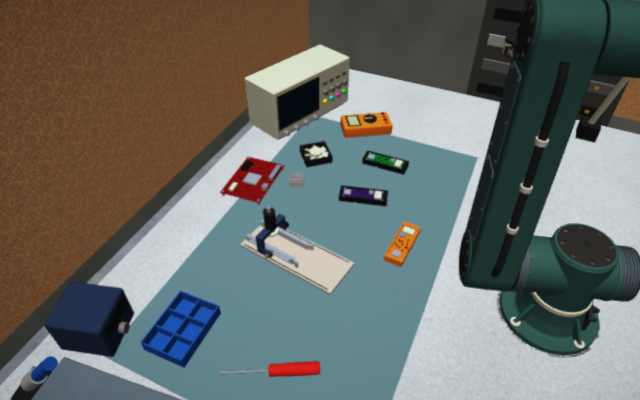

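Candidates for the carrier: the green board at top (416,231), side (385,161); the purple board at top (355,228), to be left; the orange look-alike at top (311,285), to be left. I choose the green one. The station is at top (262,200), with its bridge at (265,173). Next I measure and take a close crop.

Run:
```python
from h import *
t=load('top'); s=load('side')
# close crop
a=cv2.resize(t['image'][195:265,330:440],None,fx=5,fy=5,interpolation=cv2.INTER_CUBIC)
b=cv2.resize(t['image'][145:260,225:295],None,fx=3.04,fy=3.04,interpolation=cv2.INTER_CUBIC)
print(a.shape,b.shape)
cv2.imwrite('pics/crop1.png',np.hstack([a,b[:350]]) if b.shape[0]>=350 else np.hstack([a,np.pad(b,((0,350-b.shape[0]),(0,0),(0,0)))]))
def green(im,off):
    h=cv2.cvtColor(im,cv2.COLOR_BGR2HSV); return ((h[...,0]>50)&(h[...,0]<75)&(h[...,1]>130)&(h[...,2]>40)).astype(np.uint8)
for n,q in(('top',t),('side',s)):
    m=green(q['image'],0); k,l,st,c=cv2.connectedComponentsWithStats(m); 
    for i in range(1,k):
        if st[i,4]>60:
            pts=np.c_[np.where(l==i)][:,::-1]; P=depth(q,pts); print(n,st[i],c[i],'med depth pt',np.median(P,0),'plane18',plane(q,c[i],.018))
            r=cv2.minAreaRect(plane(q,pts,.018)[:,:2].astype(np.float32)); print(r)
            # black body: dark pixels around
            x,y,w,h=st[i][:4]; d=np.zeros_like(m); d[y-12:y+h+12,x-12:x+w+12]=1
            dk=((q['image'].max(2)<45)|(m>0))&(d>0); pp=np.c_[np.where(dk)][:,::-1]
            print('dark',cv2.minAreaRect(plane(q,pp,.018)[:,:2].astype(np.float32)))
C=cloud(t); 
# station
sub=C[150:255,230:292]; im=t['image'][150:255,230:292].astype(int)
m=(im.min(2)>150); P=sub[m]; print('station z hist',np.histogram(P[:,2],bins=np.arange(0,.06,.004)))
o=get_obs(); print(o['tool_pos'],o['ee_rot'],o['wrist_force'],o['time'])
```

```text
(350, 550, 3) (350, 213, 3)
top [408 210  16  38 332] [415.23795181 226.48493976] med depth pt [ 0.50307338 -0.33537707  0.01506655] plane18 [[ 0.5026892  -0.33587877  0.018     ]]
((0.49790582060813904, -0.33686280250549316), (0.1002737507224083, 0.03986587002873421), 0.5524952411651611)
dark ((0.4928275942802429, -0.33537906408309937), (0.1269342452287674, 0.04613384231925011), 0.7622579336166382)
side [366 153  28  14 174] [381.73563218 159.52298851] med depth pt [ 0.50493503 -0.33716835  0.01384526] plane18 [[ 0.50410318 -0.3335451   0.018     ]]
((0.5076016187667847, -0.3355962336063385), (0.08568669110536575, 0.04062604159116745), 0.7360825538635254)
dark ((0.49232983589172363, -0.32667601108551025), (0.12924419343471527, 0.059142064303159714), 0.6705875396728516)
station z hist (array([  11,  260, 1565,  390,    5,    1,    1,    1,    0,    0,    0,
          5,   15,    4]), array([0.   , 0.004, 0.008, 0.012, 0.016, 0.02 , 0.024, 0.028, 0.032,
       0.036, 0.04 , 0.044, 0.048, 0.052, 0.056]))
[ 0.20376976 -0.51034651  0.20443781] [-3.13965804e+00 -2.02635103e-04  3.79759452e-01] [-0.07707493 -0.07441095  0.68018801] 0.1
```

View pics/crop1.png

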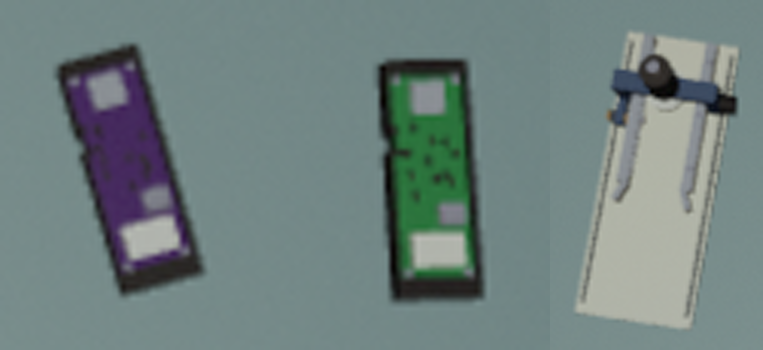

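The close crop shows the green carrier at crop x 380–482, nose up (+x) at about (423,62), its notch on the left (+y) side at (387,148), and its tail at (437,298). So it is the right part, and it faces away from the robot. The station on the right has its mouth towards the robot and is turned slightly clockwise.

Run:
```python
from h import *
from scipy.spatial.transform import Rotation as Ro
w=snap('wrist');o=get_obs(); R=Ro.from_euler('xyz',o['ee_rot'])
c,d=ray(w,[[320,200]]); print('cam in tool',R.inv().apply(c-o['tool_pos']),'dir',R.inv().apply(d),w['fx'])
t=load('top')
im=t['image'].astype(int); C=cloud(t)
# station plate mask: light, low saturation, warm (b<r)
m=np.zeros((400,640),np.uint8); sub=im[150:258,228:292]
m[150:258,228:292]=(sub.min(2)>130)&(sub[...,2]>=sub[...,0]+5)
k,l,st,cc=cv2.connectedComponentsWithStats(m); i=1+st[1:,4].argmax(); print(st[i])
cnt=max(cv2.findContours((l==i).astype(np.uint8),0,2)[0],key=cv2.contourArea)[:,0,:]
P=plane(t,cnt,.010)[:,:2].astype(np.float32); r=cv2.minAreaRect(P); print(r); print(cv2.boxPoints(r))
print('z med',np.median(C[l==i][:,2]))
```

```text
cam in tool [ 0.08213494 -0.00066431 -0.17976363] dir [[-0.28697348 -0.00748336  0.95795364]] 275.8533418650309
[ 234  177   47   76 2038]
((0.5431156158447266, 0.08972994983196259), (0.10160616040229797, 0.2020946592092514), 80.54826354980469)
[[0.43509737 0.05621022]
 [0.6344484  0.02302289]
 [0.6511339  0.12324968]
 [0.45178282 0.15643701]]
z med 0.010370790541509911
```

Request:
{"name": "drive_tool", "arguments": {"commands": [[0.92,-0.16,0,0,0,0],[0.92,-0.16,0,0,0,0],[0.92,-0.16,0,0,0,0],[0.92,-0.16,0,0,0,0],[0.92,-0.16,0,0,0,0],[0.92,-0.16,0,0,0,0],[0.92,-0.16,0,0,0,0],[0.92,-0.16,0,0,0,0],[0.92,-0.16,0,0,0,0],[0,0,0,0,0,0.9],[0,0,0,0,0,0.9],[0,0,0,0,0,0.9],[0,0,0,0,0,0.9],[0,0,0,0,0,0],[0,0,0,0,0,0]]}}

```text
time: 2.02
tool_pos: [0.49, -0.3345, 0.2052]
ee_rot: [-3.141, 0.0, 0.021]
wrist_force: [-0.5, 0.4, 0.0]
width: 0.0937
finger_force: 0.0
```

```bash
cat > car.py <<'E'
from h import *
w=snap('wrist');o=get_obs();print(o['time'],o['tool_pos'],o['ee_rot'])
im=w['image'];cv2.imwrite('pics/w1.png',im)
C=cloud(w)
h=cv2.cvtColor(im,cv2.COLOR_BGR2HSV)
near=(np.hypot(C[...,0]-.497,C[...,1]+.335)<.1)
m=(near&(C[...,2]>.009)&(C[...,2]<.03)).astype(np.uint8)
k,l,st,cc=cv2.connectedComponentsWithStats(m);i=1+st[1:,4].argmax();print(st[i])
Q=C[l==i];print('rect depth',cv2.minAreaRect(Q[:,:2].astype(np.float32)),'z pct',np.percentile(Q[:,2],[5,25,50,75,95]))
dk=(near&(im.max(2)<60)).astype(np.uint8);k,l,st,cc=cv2.connectedComponentsWithStats(dk);i=1+st[1:,4].argmax()
cnt=np.c_[np.where(l==i)][:,::-1];print(st[i],'dark rect @18',cv2.minAreaRect(plane(w,cnt,.018)[:,:2].astype(np.float32)))
E
python3 car.py
```

```text
2.075 [ 0.49007735 -0.33449694  0.20526981] [-3.14143368e+00  3.02834594e-04  2.08108370e-02]
[ 308  128   35   95 3211]
rect depth ((0.4939444959163666, -0.3373846709728241), (0.13050180673599243, 0.04563089832663536), 0.6135158538818359) z pct [0.01460118 0.01568172 0.01687222 0.0188746  0.02062712]
[    0   230   640   170 36621] dark rect @18 ((0.24708570539951324, -0.33349597454071045), (0.3395043909549713, 1.1821033954620361), 1.260090947151184)
```

View pics/w1.png

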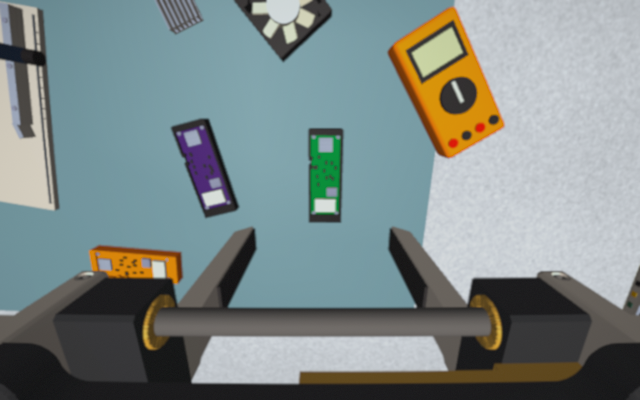

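The wrist picture shows the green carrier upright at (325,175), nose up, with its notch on the left at (310,160). The purple carrier at (205,167) and the multimeter are clear of the fingers. Depth gives the centre as (0.494,-0.337), the size as 130x46 and the top at about 17 mm, which matches the text. Next I descend and grip.

Request:
{"name": "drive_tool", "arguments": {"commands": [[0,0.06,0.8,0,0,0.1],[0,0,0.8,0,0,0],[0,0,0.8,0,0,0],[0,0,0.8,0,0,0],[0,0,0.8,0,0,0],[0,0,0.7,0,0,0],[0,0,0.27,0,0,0],[0,0,0,0,0,0],[0,0,0,0,0,0]]}}

```text
time: 3.2
tool_pos: [0.4911, -0.3378, 0.0083]
ee_rot: [3.14, -0.002, 0.01]
wrist_force: [0.1, -0.4, 0.6]
width: 0.094
finger_force: 0.0
```

Request:
{"name": "drive_tool", "arguments": {"commands": [[0,0,0,0,0,0],[0,0,0,0,0,0],[0,0,0,0,0,0],[0,0,0,0,0,0],[0,0,0,0,0,0],[0,0,0,0,0,0]], "gripper": 1}}

```text
time: 3.95
tool_pos: [0.4902, -0.3372, 0.0067]
ee_rot: [3.141, 0.0, 0.01]
wrist_force: [-0.3, -0.7, -0.3]
width: 0.0458
finger_force: 30.0
```

Request:
{"name": "drive_tool", "arguments": {"commands": [[0,0,-0.3,0,0,0],[0,0,-0.8,0,0,0],[0,0,-1,0,0,0],[0,-0.3,-1,0,0,0],[-0.05,-1,0,0,0,0],[-0.05,-1,0,0,0,0],[-0.05,-1,0,0,0,0],[-0.05,-1,0,0,0,0],[-0.05,-1,0,0,0,0],[-0.05,-1,0,0,0,0],[-0.05,-1,0,0,0,0],[-0.05,-1,0,0,0,0],[-0.05,-1,0,0,0,0],[-0.05,-1,0,0,0,0],[-0.05,-0.7,0,0,0,0],[0,0,0,0,0,0.9],[0,0,0,0,0,0.85],[0,0,0,0,0,0],[0,0,0,0,0,0],[0,0,0,0,0,0]]}}

```text
time: 6.45
tool_pos: [0.4638, 0.1027, 0.1307]
ee_rot: [3.142, 0.0, -0.165]
wrist_force: [0.4, -0.7, -3.3]
width: 0.0458
finger_force: 30.0
```

Run:
```python
from h import *
w=snap('wrist');o=get_obs();print(o['time'],o['tool_pos'],o['ee_rot'],o['finger_force'],o['wrist_force'])
im=w['image'];cv2.imwrite('pics/w2.png',cv2.resize(im,(800,500)))
```

```text
6.5 [0.46385104 0.10269141 0.13069187] [ 3.14152809e+00  5.81277845e-05 -1.65001593e-01] 29.999220371246338 [-0.78365856 -0.41574961 -2.73147285]
```

View pics/w2.png

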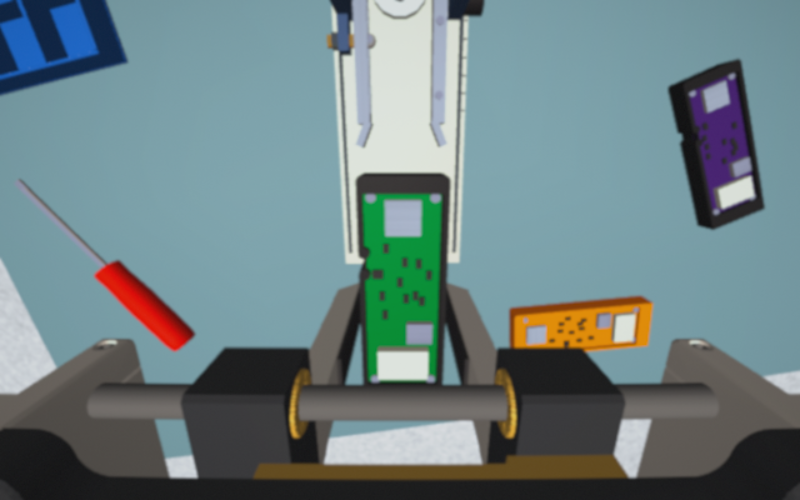

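The picture shows the carrier held straight, with its nose at (403,178) in the 800-wide view. The rails start at about (365,122) and (438,122), with the flares below them. The ball's housing is at (350,41) on the left rail. Next I fit the rail lines and the carrier edges.

Run:
```python
from h import *
w=load('wrist');im=w['image'].astype(int);C=cloud(w)
# plate edges at z=.01, rails by height, per row
h=cv2.cvtColor(w['image'],cv2.COLOR_BGR2HSV)
# rail pixels: bluish grey; plate: warm
rail=(im.min(2)>110)&(im[...,0]>im[...,2]+8)&(h[...,1]<60)
plate=(im.min(2)>150)&(im[...,2]>=im[...,0])
L=[];Rr=[];E=[]
for v in range(15,118):
    p=np.where(plate[v,285:355])[0]+285
    mid=322
    inn=[u for u in p if 295<u<352]
    if len(inn)<20: continue
    # contiguous run of plate around mid
    a=b=mid
    while plate[v,a-1] and a>270:a-=1
    while plate[v,b+1] and b<380:b+=1
    # left inner rail top edge visible? use raw: (a,b) edges
    E.append((v,a,b))
E=np.array(E);print(E[::8].tolist())
for z in(.010,.027):
    A=plane(w,np.c_[E[:,1]-.5,E[:,0]],z);B=plane(w,np.c_[E[:,2]+.5,E[:,0]],z)
    k=(E[:,0]<92)
    for n,P in(('L',A[k]),('R',B[k])):
        f=np.polyfit(P[:,0],P[:,1],1);print(z,n,'yaw',np.arctan(f[0]),'y@.58',np.polyval(f,.58),'res',np.std(P[:,1]-np.polyval(f,P[:,0])))
# plate outer edges (apron) rows
O=[]
for v in range(110,200):
    p=np.where(plate[v,260:385])[0]+260
    if len(p):O.append((v,p.min(),p.max()))
O=np.array(O);print(O[::10].tolist())
for j,s in((1,-.5),(2,.5)):
    P=plane(w,np.c_[O[:,j]+s,O[:,0]],.01);f=np.polyfit(P[:,0],P[:,1],1);print('plate',np.arctan(f[0]),np.polyval(f,.5))
print('bottom edge',[plane(w,[[u,np.where(plate[150:230,u])[0].max()+150.5]],.01)[0] for u in(280,283,361,364)])
# heights above floor
for u,v in((290,60),(353,60),(322,60),(291,100),(350,100)):
    print((u,v),C[v-2:v+3,u-2:u+3].reshape(-1,3).mean(0),im[v,u])
# carrier
m=(C[...,2]>.125)&(C[...,2]<.15);m[:140]&=True
g=(np.abs(C[...,0]-.47)<.1)&(np.abs(C[...,1]-.1)<.05)&m
k,l,st,cc=cv2.connectedComponentsWithStats(g.astype(np.uint8));i=1+st[1:,4].argmax();Q=C[l==i]
print(st[i],cv2.minAreaRect(Q[:,:2].astype(np.float32)),np.median(Q[:,2]))
cnt=np.c_[np.where(l==i)]
r=[(v,cnt[cnt[:,0]==v,1].min(),cnt[cnt[:,0]==v,1].max()) for v in range(150,220)]
r=np.array(r);
for j in(1,2):
    P=plane(w,np.c_[r[:,j],r[:,0]],.1415);f=np.polyfit(P[:,0],P[:,1],1);print('carr',np.arctan(f[0]),np.polyval(f,.5))
print('nose',plane(w,[[322,st[i][1]-.5]],.1415), 'mouthL/R flare px top')
b=cv2.resize(w['image'][0:150,250:400],None,fx=4,fy=4,interpolation=cv2.INTER_CUBIC);cv2.imwrite('pics/c2.png',b)
```

```text
[[15, 296, 345], [23, 296, 345], [31, 300, 345], [39, 296, 345], [47, 297, 344], [55, 297, 344], [63, 297, 344], [71, 298, 344], [79, 298, 344], [87, 298, 344], [95, 297, 344], [103, 297, 345], [111, 294, 348]]
0.01 L yaw -0.17221427110622925 y@.58 0.10918526704314975 res 0.0009745001612193004
0.01 R yaw -0.16291688807456214 y@.58 0.060906217234381735 res 0.0002646147039436479
0.027 L yaw -0.17221427110622986 y@.58 0.10773914521783463 res 0.0009193966947875553
0.027 R yaw -0.16291688807456198 y@.58 0.06220918662635985 res 0.0002496519691629171
[[110, 272, 370], [120, 272, 369], [130, 273, 369], [140, 274, 368], [150, 274, 368], [160, 275, 368], [170, 275, 367], [180, 276, 367], [190, 276, 367]]
plate -0.15651291453131305 0.15004845150120244
plate -0.15336798843748925 0.04611406435167202
bottom edge [array([0.45121528, 0.154291  , 0.01      ]), array([0.45064924, 0.15088151, 0.01      ]), array([0.43712822, 0.06216271, 0.01      ]), array([0.4365612 , 0.05875736, 0.01      ])]
(290, 60) [0.60077857 0.11076715 0.02771859] [196 177 166]
(353, 60) [0.59108091 0.05263314 0.02785881] [201 181 169]
(322, 60) [0.59888595 0.08072524 0.01087132] [217 225 219]
(291, 100) [0.56598646 0.1170009  0.02487371] [198 179 168]
(350, 100) [0.55647886 0.0600082  0.02539648] [199 179 168]
[  268   138   109   170 12216] ((0.47319653630256653, 0.10156168043613434), (0.06895183026790619, 0.11928276717662811), 80.4295654296875) 0.14065536505794596
carr -0.13168844573649438 0.12006380465685648
carr -0.1642971816207125 0.0742840045170077
nose [[0.53326767 0.0916433  0.1415    ]] mouthL/R flare px top
```

View pics/c2.png

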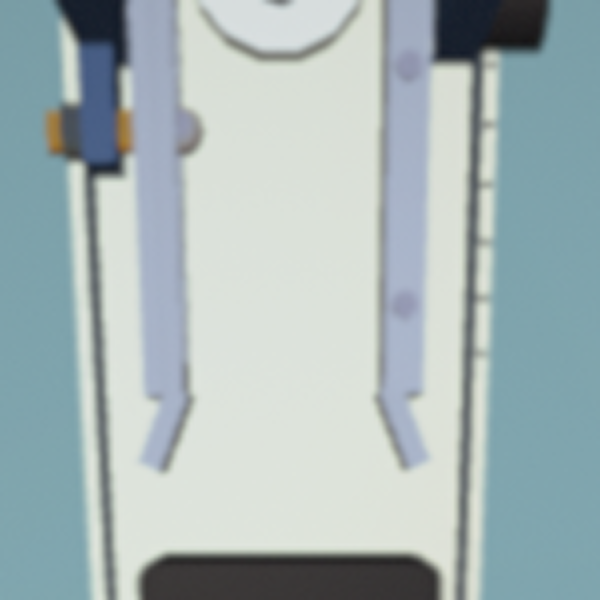

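The crop shows the rails starting at crop v≈395 (wrist row ≈99), with the flares running down to v≈465 and the ball at (185,130), i.e. wrist (296,32). The nose edge is at v≈555.

Run:
```python
from h import *
w=load('wrist');e=np.array([np.cos(.162),-np.sin(.162)])
p0=np.array([.5,.0981])
f=lambda n,u,v,z:print(n,np.round(plane(w,[[u,v]],z)[0],4),'along',round(float((plane(w,[[u,v]],z)[0][:2]-p0)@e),4))
f('mouthL top',296.7,98.7,.027);f('mouthR top',345,98.7,.027)
f('flareL end',289,116.5,.027);f('flareR end',354,116.5,.027)
f('ball',297,32.5,.019)
f('nose',322,138.5,.1415)
t=np.array(get_obs()['tool_pos'][:2])-p0;print('tcp along',t@e,'lat',t@[-e[1],e[0]])
f('apron edge',322,222,.01)
for P in((.4437,.1064),):print((np.array(P)-p0)@e)
```

```text
mouthL top [0.5661 0.1111 0.027 ] along 0.0631
mouthR top [0.5584 0.0648 0.027 ] along 0.063
flareL end [0.551  0.1217 0.027 ] along 0.0465
flareR end [0.5405 0.0584 0.027 ] along 0.0464
ball [0.6247 0.1003 0.019 ] along 0.1228
nose [0.5327 0.0917 0.1415] along 0.0333
tcp along -0.036416212891019706 lat -0.0012992613133754997
apron edge [0.4293 0.1089 0.01  ] along -0.0715
-0.05690157210638309
```

The mouth lies 63 mm along from (0.5,0.0981), and the apron edge agrees with that. The ball sits about 60 mm past the mouth, inside the stated 35–75 mm. I now lower to just above the apron and ease the nose in by about 23 mm.

Request:
{"name": "drive_tool", "arguments": {"commands": [[0,-0.035,0.7,0,0,-0.03],[0,0,0.8,0,0,0],[0,0,0.7,0,0,0],[0,0,0.4,0,0,0],[0,0,0.2,0,0,0],[0,0,0,0,0,0],[0,0,0,0,0,0]]}}

```text
time: 7.38
tool_pos: [0.4652, 0.1043, 0.0199]
ee_rot: [-3.141, -0.002, -0.162]
wrist_force: [0.6, -1.3, -3.5]
width: 0.0458
finger_force: 30.0
```

Request:
{"name": "drive_tool", "arguments": {"commands": [[0.1,0,0,0,0,0],[0.15,0,0,0,0,0],[0.15,0,0,0,0,0],[0.15,0,0,0,0,0],[0.1,0,0,0,0,0],[0.1,0,0,0,0,0],[0.05,0,0,0,0,0],[0,0,0,0,0,0]]}}

```text
time: 8.38
tool_pos: [0.4957, 0.099, 0.0186]
ee_rot: [3.141, 0.0, -0.162]
wrist_force: [0.2, 0.7, -2.3]
width: 0.0452
finger_force: 30.0
```

Request:
{"name": "drive_tool", "arguments": {"commands": [[0.1,0,0,0,0,0],[0.1,0,0,0,0,0],[0.1,0,0,0,0,0],[0.1,0,0,0,0,0],[0.1,0,0,0,0,0],[0,0,0,0,0,0],[0,0,0.05,0,0,0],[0,0,0,0,0,0]]}}

```text
time: 9.38
tool_pos: [0.5155, 0.0957, 0.0166]
ee_rot: [3.141, -0.0, -0.162]
wrist_force: [-0.1, -0.8, -2.0]
width: 0.0457
finger_force: 30.0
```

Request:
{"name": "drive_tool", "arguments": {"commands": [[0,0,0.02,0,0,0],[0,0,0,0,0,0]]}}

```text
time: 9.62
tool_pos: [0.5156, 0.0956, 0.0166]
ee_rot: [3.141, -0.001, -0.162]
wrist_force: [-2.7, -3.1, 3.4]
width: 0.0457
finger_force: 30.0
```

Request:
{"name": "drive_tool", "arguments": {"commands": [[0,0,0,0,0,0],[0,0,0,0,0,0],[0,0,0,0,0,0],[0,0,-0.5,0,0,0],[0,0,-1,0,0,0],[0,0,-0.5,0,0,0],[0,0,0,0,0,0]], "gripper": 0.3}}

```text
time: 10.5
tool_pos: [0.517, 0.0961, 0.0979]
ee_rot: [-3.14, -0.005, -0.162]
wrist_force: [-0.2, 0.6, -0.2]
width: 0.0657
finger_force: 0.0
```

Request:
{"name": "drive_tool", "arguments": {"commands": [[-0.6,0,0,0,0,0],[-0.9,0,0,0,0,0],[-0.6,0,0,0,0,0],[0,0,0,0,0,0],[0,0,0,0,0,0]], "gripper": 1}}

```text
time: 11.12
tool_pos: [0.4328, 0.1093, 0.0952]
ee_rot: [3.141, 0.0, -0.162]
wrist_force: [0.1, -0.8, -0.4]
width: 0.0196
finger_force: 0.0
```

```bash
cat > chk.py <<'E'
from h import *
import sys
w=snap('wrist');o=get_obs();print(o['time'],o['tool_pos'],o['ee_rot'],o['wrist_force'],o['width'])
e=np.array([np.cos(.162),-np.sin(.162)]);n=np.array([-e[1],e[0]]);p0=np.array([.5,.0981])
t=np.array(o['tool_pos'][:2])-p0;print('tcp along,lat',t@e,t@n)
cv2.imwrite(f'pics/{sys.argv[1]}.png',w['image'])
h=cv2.cvtColor(w['image'],cv2.COLOR_BGR2HSV)
m=((h[...,0]>50)&(h[...,0]<75)&(h[...,1]>130)&(h[...,2]>40)).astype(np.uint8)
k,l,st,c=cv2.connectedComponentsWithStats(m);i=1+st[1:,4].argmax();print(st[i])
C=cloud(w)-0
X=(C[...,:2]-p0)@e;Y=(C[...,:2]-p0)@n
g=(np.abs(Y)<.023)&(C[...,2]>.022)&(C[...,2]<.034)&(X<.2)&(X>-.1)&(w['image'].max(2)<70)
print('dark top along 1..99pct',np.percentile(X[g],[0.5,2,98,99.5]),g.sum())
G=l==i;P=plane(w,np.c_[np.where(G)][:,::-1],.028)[:,:2]-p0
print('green along',np.percentile(P@e,[.5,99.5]),'lat',np.percentile(P@n,[.5,99.5]))
E
python3 chk.py w3
```

```text
11.175 [0.43311185 0.1092275  0.09536982] [ 3.14137958e+00  2.16831261e-04 -1.62470270e-01] [-0.08074359  0.49593533  0.13159162] 0.015194825460531393
tcp along,lat -0.0678071465917063 0.00019325739122195867
[ 298   38   49  133 4038]
dark top along 1..99pct [-0.04315179 -0.04289171  0.08289223  0.08319788] 1587
green along [-0.02723045  0.07522824] lat [-0.01875414  0.0205875 ]
```

View pics/w3.png

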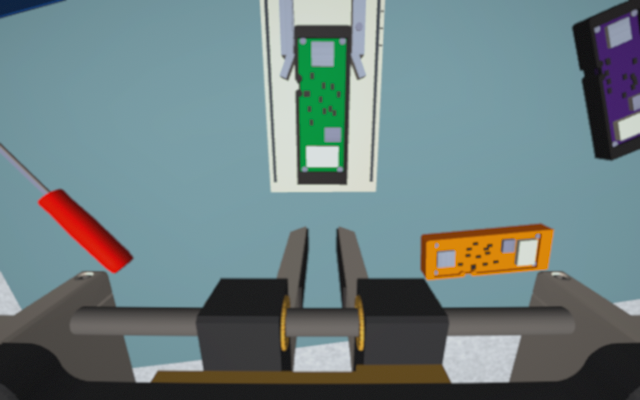

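The picture shows the carrier lying straight on the apron, its nose between the rails at (323,30), its tail at (322,183), and its notch on the left at (297,88). Next I lower the shut fingers behind the tail.

Request:
{"name": "drive_tool", "arguments": {"commands": [[0,0,0.6,0,0,0],[0,0,0.8,0,0,0],[0,0,0.57,0,0,0],[0,0,0,0,0,0],[0,0,0,0,0,0]]}}

```text
time: 11.8
tool_pos: [0.4337, 0.1093, 0.0178]
ee_rot: [-3.141, -0.001, -0.163]
wrist_force: [0.3, -0.1, -0.1]
width: 0.0004
finger_force: 0.0
```

Request:
{"name": "drive_tool", "arguments": {"commands": [[0.1,0,0,0,0,0],[0.1,0,0,0,0,0],[0.1,0,0,0,0,0],[0.1,0,0,0,0,0],[0.1,0,0,0,0,0],[0.1,0,0,0,0,0],[0,0,0,0,0,0],[0,0,0,0,0,0]]}}

```text
time: 12.8
tool_pos: [0.4564, 0.1054, 0.017]
ee_rot: [3.142, -0.0, -0.162]
wrist_force: [-1.5, 0.1, 0.5]
width: -0.0001
finger_force: 0.0
```

Request:
{"name": "drive_tool", "arguments": {"commands": [[0.08,0,0,0,0,0],[0.08,0,0,0,0,0],[0.08,0,0,0,0,0],[0.08,0,0,0,0,0],[0.08,0,0,0,0,0],[0.05,0,0,0,0,0],[0,0,0,0,0,0]]}}

```text
time: 13.68
tool_pos: [0.4744, 0.1025, 0.0172]
ee_rot: [-3.142, -0.001, -0.162]
wrist_force: [-0.4, 0.4, 0.6]
width: 0.0008
finger_force: 0.0
```

Request:
{"name": "drive_tool", "arguments": {"commands": [[0.04,0,0,0,0,0],[0.04,0,0,0,0,0],[0.04,0,0,0,0,0],[0,0,0,0,0,0]]}}

```text
time: 14.18
tool_pos: [0.479, 0.1018, 0.0171]
ee_rot: [3.142, -0.0, -0.162]
wrist_force: [-0.8, -0.5, -0.6]
width: 0.0006
finger_force: 0.1
```

Request:
{"name": "drive_tool", "arguments": {"commands": [[0.04,0,0,0,0,0],[0.04,0,0,0,0,0],[0,0,0,0,0,0]]}}

```text
time: 14.55
tool_pos: [0.4806, 0.1015, 0.017]
ee_rot: [3.141, 0.003, -0.162]
wrist_force: [-5.5, 0.2, 3.7]
width: 0.0006
finger_force: 2.5
```

Request:
{"name": "drive_tool", "arguments": {"commands": [[0.04,0,0,0,0,0],[0.04,0,0,0,0,0],[0,0,0,0,0,0]]}}

```text
time: 14.92
tool_pos: [0.4811, 0.1015, 0.0167]
ee_rot: [3.141, 0.009, -0.162]
wrist_force: [-10.9, 1.5, 7.4]
width: 0.0003
finger_force: 5.5
```

Request:
{"name": "drive_tool", "arguments": {"commands": [[0.03,0,0,0,0,0],[0.03,0,0,0,0,0],[0,0,0,0,0,0]]}}

```text
time: 15.3
tool_pos: [0.483, 0.1015, 0.0166]
ee_rot: [-3.141, 0.01, -0.162]
wrist_force: [-11.0, 2.4, 7.8]
width: 0.0007
finger_force: 5.8
```

Request:
{"name": "drive_tool", "arguments": {"commands": [[0.03,0,0,0,0,0],[0.03,0,0,0,0,0],[0,0,0,0,0,0]]}}

```text
time: 15.68
tool_pos: [0.4871, 0.1009, 0.0166]
ee_rot: [-3.141, 0.006, -0.162]
wrist_force: [-6.6, 2.1, 2.4]
width: 0.0004
finger_force: 3.3
```

Request:
{"name": "drive_tool", "arguments": {"commands": [[0.03,0,0,0,0,0],[0.03,0,0,0,0,0],[0,0,0,0,0,0]]}}

```text
time: 16.05
tool_pos: [0.4901, 0.1004, 0.0165]
ee_rot: [-3.141, 0.005, -0.162]
wrist_force: [-4.9, 1.2, 3.1]
width: 0.0003
finger_force: 2.9
```

The nose is past the ball: the push peaked at about 11 N and now runs near 5 N along the flat. I go on, then feel in fine steps.

Request:
{"name": "drive_tool", "arguments": {"commands": [[0.06,0,0,0,0,0],[0.06,0,0,0,0,0],[0.06,0,0,0,0,0],[0.06,0,0,0,0,0],[0.06,0,0,0,0,0],[0.06,0,0,0,0,0],[0.06,0,0,0,0,0],[0,0,0,0,0,0]]}}

```text
time: 17.05
tool_pos: [0.5069, 0.0972, 0.0165]
ee_rot: [3.141, 0.004, -0.162]
wrist_force: [-4.8, 1.2, 2.2]
width: 0.0001
finger_force: 2.4
```

Request:
{"name": "drive_tool", "arguments": {"commands": [[0.04,0,0,0,0,0],[0.04,0,0,0,0,0],[0.04,0,0,0,0,0],[0.04,0,0,0,0,0],[0.04,0,0,0,0,0],[0,0,0,0,0,0]]}}

```text
time: 17.8
tool_pos: [0.5147, 0.0958, 0.0165]
ee_rot: [3.141, 0.004, -0.162]
wrist_force: [-5.7, -0.1, 2.5]
width: 0.0006
finger_force: 2.6
```

Request:
{"name": "drive_tool", "arguments": {"commands": [[0.025,0,0,0,0,0],[0.025,0,0,0,0,0],[0,0,0,0,0,0]]}}

```text
time: 18.18
tool_pos: [0.5165, 0.0955, 0.0165]
ee_rot: [3.141, 0.005, -0.162]
wrist_force: [-5.9, 0.7, 1.8]
width: 0.0001
finger_force: 2.9
```

Request:
{"name": "drive_tool", "arguments": {"commands": [[0.025,0,0,0,0,0],[0.025,0,0,0,0,0],[0,0,0,0,0,0]]}}

```text
time: 18.55
tool_pos: [0.5186, 0.0951, 0.0165]
ee_rot: [3.141, 0.005, -0.162]
wrist_force: [-4.8, 0.7, 2.5]
width: 0.0003
finger_force: 2.7
```

Request:
{"name": "drive_tool", "arguments": {"commands": [[0.025,0,0,0,0,0],[0.025,0,0,0,0,0],[0,0,0,0,0,0]]}}

```text
time: 18.92
tool_pos: [0.5204, 0.0948, 0.0165]
ee_rot: [3.141, 0.005, -0.162]
wrist_force: [-6.3, 1.1, 3.3]
width: 0.0006
finger_force: 3.0
```

Request:
{"name": "drive_tool", "arguments": {"commands": [[0.025,0,0,0,0,0],[0,0,0,0,0,0]]}}

```text
time: 19.18
tool_pos: [0.5215, 0.0946, 0.0165]
ee_rot: [3.141, 0.005, -0.162]
wrist_force: [-5.3, -0.0, 2.1]
width: 0.0006
finger_force: 2.5
```

Request:
{"name": "drive_tool", "arguments": {"commands": [[0.025,0,0,0,0,0],[0,0,0,0,0,0]]}}

```text
time: 19.42
tool_pos: [0.5238, 0.0942, 0.0165]
ee_rot: [3.141, 0.002, -0.162]
wrist_force: [-2.9, -0.2, -0.2]
width: 0.0004
finger_force: 1.1
```

Request:
{"name": "drive_tool", "arguments": {"commands": [[0.025,0,0,0,0,0],[0,0,0,0,0,0]]}}

```text
time: 19.68
tool_pos: [0.5268, 0.094, 0.0175]
ee_rot: [-3.141, -0.003, -0.162]
wrist_force: [0.0, -1.1, -0.5]
width: 0.0007
finger_force: 0.0
```

Request:
{"name": "drive_tool", "arguments": {"commands": [[0.025,0,0,0,0,0],[0,0,0,0,0,0]]}}

```text
time: 19.92
tool_pos: [0.5271, 0.0939, 0.0173]
ee_rot: [-3.141, -0.001, -0.162]
wrist_force: [-0.6, 0.4, 0.2]
width: 0.0004
finger_force: 0.0
```

The push rose to about 5–6 N and then fell to 0, which is the click. I make a gentle nudge to confirm the seat, stopping at the first resistance well below the 8 N needed to force it out.

Request:
{"name": "drive_tool", "arguments": {"commands": [[0.02,0,0,0,0,0],[0,0,0,0,0,0]]}}

```text
time: 20.18
tool_pos: [0.5274, 0.0939, 0.0171]
ee_rot: [3.142, -0.0, -0.162]
wrist_force: [-0.5, -0.6, 0.3]
width: 0.0004
finger_force: 0.0
```

Request:
{"name": "drive_tool", "arguments": {"commands": [[0.02,0,0,0,0,0],[0,0,0,0,0,0]]}}

```text
time: 20.42
tool_pos: [0.5281, 0.0937, 0.017]
ee_rot: [3.142, -0.0, -0.162]
wrist_force: [-0.1, 0.0, -0.7]
width: 0.0006
finger_force: 0.0
```

Request:
{"name": "drive_tool", "arguments": {"commands": [[0.02,0,0,0,0,0],[0,0,0,0,0,0]]}}

```text
time: 20.68
tool_pos: [0.5282, 0.0937, 0.0169]
ee_rot: [3.141, 0.002, -0.162]
wrist_force: [-2.7, 0.1, 2.4]
width: 0.0005
finger_force: 1.3
```

Request:
{"name": "drive_tool", "arguments": {"commands": [[0.015,0,0,0,0,0],[0,0,0,0,0,0]]}}

```text
time: 20.92
tool_pos: [0.5283, 0.0936, 0.017]
ee_rot: [3.141, 0.003, -0.162]
wrist_force: [-4.9, 0.2, 4.0]
width: 0.0008
finger_force: 2.6
```

The push meets a firm stop: 5 N with no movement. The carrier is seated in the notch, so I back off, lift and look.

Request:
{"name": "drive_tool", "arguments": {"commands": [[-0.1,0,0,0,0,0],[-0.3,0,0,0,0,0],[-0.6,0,0,0,0,0],[-0.5,0,-0.5,0,0,0],[0,0,-1,0,0,0],[0,0,-1,0,0,0],[0,0,0,0,0,0],[0,0,0,0,0,0]]}}

```text
time: 21.92
tool_pos: [0.4696, 0.1032, 0.1162]
ee_rot: [3.141, 0.001, -0.162]
wrist_force: [-0.1, 0.6, -0.0]
width: 0.0007
finger_force: 0.0
```

```bash
python3 chk.py w4
python3 - <<'E'
from h import *
w=load('wrist');t=snap('top')
a=cv2.resize(w['image'][0:200,220:420],None,fx=2.5,fy=2.5,interpolation=cv2.INTER_CUBIC)
b=cv2.resize(t['image'][140:265,225:300],(300,500),interpolation=cv2.INTER_CUBIC)
cv2.imwrite('pics/fin.png',np.hstack([a,b]))
E
```

```text
21.975 [0.46912117 0.10310088 0.11539884] [ 3.14081586e+00  2.38568882e-03 -1.62170328e-01] [ 0.91874914 -0.03418756  0.03329296] 0.00037213969367755003
tcp along,lat -0.031281125302529834 -4.511804803334405e-05
[ 299    0   47  119 3344]
dark top along 1..99pct [0.03960502 0.03963036 0.14362851 0.14582461] 990
green along [0.05500436 0.14280434] lat [-0.01920891  0.02016688]
```

View pics/fin.png

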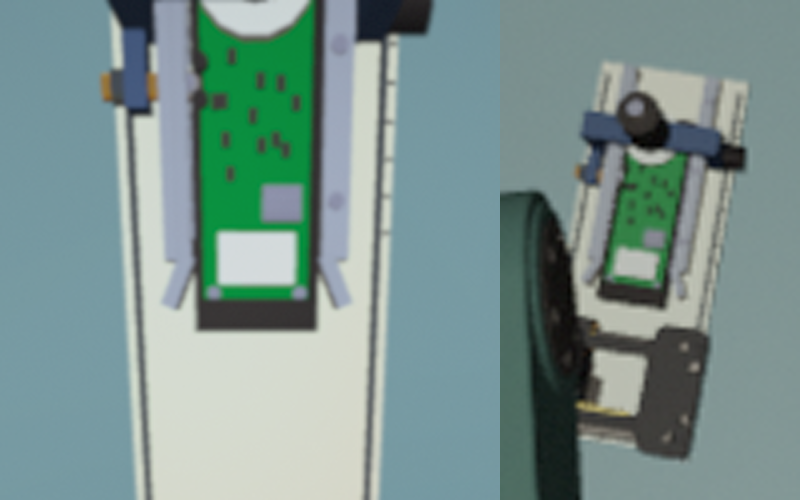

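The view shows the notch at (196,82), level with the ball at (185,85), and the tail at (257,328). The tail measures 39 mm along against about 38 expected, so the carrier is seated. The robot is clear of everything.

```bash
python3 -c "
from bench import close_job
print(close_job())"
```

```text
the job is handed in; nothing more can be done
None
```

The green-board carrier is in the rails with the ball clicked into its notch: it took a 5 N nudge without moving, the last picture shows the notch level with the ball, and I handed the job in at about 22 s with the arm clear and nothing else on the bench touched.

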